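# Find the unlocked deed box and hold its lid open

### The job

One of the two grey deed boxes is locked and the other is not: feel gently at the lifting bars which lid comes up, without forcing the locked one. Open the unlocked lid 60 degrees from shut and keep holding it there with the gripper, still, so that I can photograph what is inside; finish while holding it, do not let go or prop it. Do not disturb the other things on the bench.

Things in the scene. Friction and masses are not known exactly. Their poses are not given: they have to be found in the camera images.
- box_1: one of two identical grey steel deed boxes, fixed to the bench: 150 mm deep (x), 200 wide (y), 85 high without lid. Origin: centre of the underside; z up; -x points to its front, with a round lock and the lid's lifting bar. One box is locked, nothing seen tells which. A locked lid gives like a stiff spring: 1.6 N more per mm at the bar; raised 20 mm there (32 N) its catch bends
- lid_1 (a joint): hinge of box_1's lid at the rear top edge, axis along the box's y: 0 shut, grows as the front edge goes up and back, rad (60 degrees = 1.047). Lid: 6 mm steel plate, 0.35 to 0.6 kg; falls shut by itself from any angle. Unlocked it lifts with 2 to 4 N up at the bar and opens freely to a stop at 1.35 rad (77 degrees); locked it stays below 0.1 rad unless forced
- lid_1_bar (a point): middle of lid_1's lifting bar: round steel bar 10 mm thick, 110 mm long along the box's y, its axis 45 mm ahead of the lid's front edge and 195 mm from the hinge axis, on an arm at each end; 90 mm above the bench when shut. Pinched from above across its thickness it can turn between the fingers. Axes turn with the lid: x towards the hinge, y along the bar, z out of the lid's top
- lid_1_hinge (a point): middle of lid_1's hinge line at the rear top edge of box_1, on the level of the bar (4 mm above the hinge axis) with the lid shut. The bar moves on an arc of 195 mm about the hinge. Axes turn with the lid, as those of the bar
- catch_1 (a joint): catch of box_1's lock, a small steel tab inside behind the front wall, unseen with the lid shut: 0 at rest in both boxes; in the locked box it is dragged up along with the lid by the same angle (rad) against its spring, over 0.1 it is bent; in the unlocked box it stays at 0
- box_2: one of two identical grey steel deed boxes, fixed to the bench: 150 mm deep (x), 200 wide (y), 85 high without lid. Origin: centre of the underside; z up; -x points to its front, with a round lock and the lid's lifting bar. One box is locked, nothing seen tells which. A locked lid gives like a stiff spring: 1.6 N more per mm at the bar; raised 20 mm there (32 N) its catch bends
- lid_2 (a joint): hinge of box_2's lid at the rear top edge, axis along the box's y: 0 shut, grows as the front edge goes up and back, rad (60 degrees = 1.047). Lid: 6 mm steel plate, 0.35 to 0.6 kg; falls shut by itself from any angle. Unlocked it lifts with 2 to 4 N up at the bar and opens freely to a stop at 1.35 rad (77 degrees); locked it stays below 0.1 rad unless forced
- lid_2_bar (a point): middle of lid_2's lifting bar: round steel bar 10 mm thick, 110 mm long along the box's y, its axis 45 mm ahead of the lid's front edge and 195 mm from the hinge axis, on an arm at each end; 90 mm above the bench when shut. Pinched from above across its thickness it can turn between the fingers. Axes turn with the lid: x towards the hinge, y along the bar, z out of the lid's top
- lid_2_hinge (a point): middle of lid_2's hinge line at the rear top edge of box_2, on the level of the bar (4 mm above the hinge axis) with the lid shut. The bar moves on an arc of 195 mm about the hinge. Axes turn with the lid, as those of the bar
- catch_2 (a joint): catch of box_2's lock, a small steel tab inside behind the front wall, unseen with the lid shut: 0 at rest in both boxes; in the locked box it is dragged up along with the lid by the same angle (rad) against its spring, over 0.1 it is bent; in the unlocked box it stays at 0
- tape: loose roll of brown packing tape lying flat, 100 mm across, 48 mm high. Origin: centre of its underside. Not to be disturbed
- vial: loose small closed jar standing between the two deed boxes, 38 mm across, 65 mm high. Origin: centre of its underside. Not to be disturbed
- torch: loose black torch standing on its lens, 42 mm across, 140 mm high. Origin: centre of its underside. Not to be disturbed
- tin: loose flat blue tin, 94 x 134 x 52 mm high. Origin: centre of its underside. Not to be disturbed
- cup: loose white cup, 74 mm across, 90 mm high. Origin: centre of its underside. Not to be disturbed

How it is judged (in metres and radians):
On the way:
1. the unlocked lid is lifted by the gripper (((value of joint lid_1 above 0.3 rad and contact force between the fingers and lid_1 above 0.3 N) or (value of joint lid_2 above 0.3 rad and contact force between the fingers and lid_2 above 0.3 N))), for 0.1 s.
At the end, for the whole second after the job is handed in: The unlocked lid stands still at 60 degrees (within 6.7 degrees either way) held by the fingers alone, none of the loose things touching it; the locked lid is shut; the loose things are within 30 mm of where they were (((value of joint lid_1 between 0.93 and 1.165 rad and velocity of joint lid_1 between -0.06 and 0.06 rad/s and contact force between the fingers and lid_1 above 0.3 N and value of joint lid_2 below 0.03 rad and contact force between each of tape, vial, torch, tin, cup and lid_1 below 0.1 N) or (value of joint lid_2 between 0.93 and 1.165 rad and velocity of joint lid_2 between -0.06 and 0.06 rad/s and contact force between the fingers and lid_2 above 0.3 N and value of joint lid_1 below 0.03 rad and contact force between each of tape, vial, torch, tin, cup and lid_2 below 0.1 N)) and distance of each of tape, vial, torch, tin, cup from where it was at the start of the episode below 0.03 m); the arm keeps its last pose, push and grip.
It fails at once if the locked lid is forced: raised more than 20 mm at its bar (0.1 rad) (value of joint any of catch_1, catch_2 above 0.1 rad).
It fails at once if another thing on the bench is moved more than 30 mm or knocked over (distance of any of tape, vial, torch, tin, cup from where it was at the start of the episode above 0.03 m or angle between any of tape, vial, torch, tin, cup's own z axis and vertical above 0.5 rad).
It also fails if it takes over 50 s, if anything falls off the work surface, if the arm or the gripper's body presses on something with over 40 N, if the wrist force passes 120 N, or if a joint passes its speed limit or range.

### The arm

A 7-joint arm with a two-finger parallel gripper is mounted at the origin on the work surface. World frame = base frame: x ahead of the robot, y to its left, z up, the work surface at z = 0. Lengths are in mm, angles in rad, forces in N, time in s.
With the tool pointing down it reaches from about 425 to 875 mm from the base axis. Payload 8.4 kg.
Tool frame: the origin (TCP) lies midway between the tips of the shut fingers; the grasp point (between the pads) lies 19 mm behind it (r.hold_point_z is the distance from the TCP to the grasp point, in mm); y points along the fingers, x is the direction in which the jaws open and shut, and the axes are right-handed (so a half turn about y gives the same grasp; the last joint's range is limited). The gripper opens to 87 mm and grips with 3 to 60 N. Pads are 19 mm wide; open, the fingers measure 117 mm over their backs; the gripper's body (75 mm by 190 mm) begins 51 mm behind the grasp point.
Start: joints at [1.18, 0.333, 0.04, 1.465, -0.013, 1.343, -0.059], TCP at [186.968, -622.5, 222.546] pointing down, gripper open.
Joint ranges: [-2.58, 2.58], [-0.38, 2.09], [-1.3, 1.39], [0.25, 2.4], [-1.5, 4.64], [0.08, 2.09], [-2.65, 2.65]. Speed limits (rad/s): [2.22, 2.22, 2.79, 2.79, 3.14, 3.14, 3.14].

### API

Orientations are given as a unit quaternion [w, x, y, z].
In Python, from station import r, camera, nets gives the robot as it stands. The module is installed in compiled form; this text tells all that it offers.
- The arm moves only by the tool play_rows, never from a script. Its argument "rows" is a list of rows, each an object of numbers: "x", "y", "z": the shift along the world's x, y, z in m; "ax", "ay", "az": the turn, a rotation vector about the world's x, y, z in rad; "gripper": the opening, from -1 (shut) to 1 (fully open). A call has exactly 5 rows; each row is the pose to reach, as a shift and turn from the pose commanded when the call began; what a row does not reach only later rows make up. A row lasts 1/8 s, in which the tool goes at most 62.5 mm and 10.7 degrees, less where a joint would pass 70% of its speed; a pose out of reach is approached as far as the arm can. A call with a gripper value outside its range is refused whole. The fingers move at their own pace and stop on an object; "newtons" is the grip in N (left out, the last holds). Time passes only in rows, so rows that repeat a pose let the fingers close, or fill a call up. It gives the time, the measured TCP pose, the force and the opening at its end, in the units of the state.
- r.state(): the state, without advancing time (a new reading comes with each control period).
- camera(name): name is "side" or "top" or "wrist"; returns a dict with "image" (480x640x3 uint8, blue, green, red), "fx", "fy", "cx", "cy" (pixels), "R" (3x3) and "t" (3): a world point X has camera coordinates R X + t; the wrist camera has in their place "T_tool_cam" (4x4, takes a point from camera to tool coordinates, whose origin is the TCP and whose axes are the tool frame's). Camera axes: x right, y down, z forward; pixel columns grow to the right and rows downward; lengths in mm; the calibration is good to about 2 mm. A picture is of the moment at which its call begins: read the wrist's pose just before it. There is no depth.
- r.job_done(): hands the job in, once; it reports no verdict.
Trained networks look in the newest picture that a camera, given by its name, has taken for a name from the list of things; names that differ only in an ending like _2 or _b are one class to them, and where a whole thing is asked for, a point or a joint stands for the part that bears it (a point fixed in the world has none). Each returns a list of dicts, best first, with "conf" (0 to 1); they miss things now and then, are a little off and sometimes report something else, mostly with a low value. They report only what shows in the picture. A call takes as long as a camera call.
- nets.look_for(camera, name): "location" ([x, y, z] in mm, in world coordinates, good to about 4 mm: the middle of the surface that is visible of it).
- nets.masks_of(camera, name): "region" (480x640 bool, what is visible of it).
- nets.place_of(camera, name): "location" ([x, y, z] in mm, in world coordinates, good to about 4 mm: a listed point, or the origin of a listed thing).
The state is a dict: "clock": time; "qpos": joint angles; "qd": joint speeds; "joint_efforts": joint torques, N m; "ee_pos": TCP position; "eef_rot": TCP orientation; "ft_force": force on the tool from outside, world axes, zero at the start; "torque": the same for the moment, N m; "width": finger opening in mm.
Only numpy, scipy, OpenCV 4.12 (cv2) and the standard library are available. Lean on these libraries where they do the work, as an engineer would, in place of code of your own. Each camera call takes 0.05 s, during which the arm holds its last target.

## Working session

There is one attempt and no reset: what is moved stays moved. The work goes in short steps, Python scripts to look and compute and a tool call to move; the robot and the scene stay as the last step left them, time stands still between calls to the robot, and variables do not carry over. Pictures are saved under pics/ and viewed, and the job is handed in when it is done.

Besides the shell and the picture viewer there is one more tool, called as name(argument=value, ...), one argument or row to a line, values as JSON. play_rows: Moves the arm, as the interface text tells. Its arguments: {"type":"object","properties":{"rows":{"type":"array"},"newtons":{"type":"number"}},"required":["rows"]}

```bash
mkdir -p pics
python3 - <<'E'
from station import r,camera,nets
import cv2
s=r.state();print(s)
for c in("side","top","wrist"):
    d=camera(c);cv2.imwrite(f"pics/{c}0.png",d["image"])
    for n in("box_1","lid_1_bar","lid_1_hinge","tape","vial","torch","tin","cup"):
        print(c,n,[( [round(v) for v in o["location"]],round(o["conf"],2)) for o in nets.place_of(c,n)])
E
```

```text
{'clock': 0.0, 'qpos': array([ 1.17983064,  0.33392527,  0.03989437,  1.46624929, -0.0134154 ,
        1.34329893, -0.05848936]), 'qd': array([-0.00072975,  0.00022188,  0.00073863,  0.00040513,  0.00123882,
        0.00053188,  0.00052097]), 'joint_efforts': array([-1.24784809e-03, -6.56356287e+01,  1.33409388e+00, -4.03799522e+01,
       -5.99670061e-02,  4.50387632e-02,  1.29084679e-04]), 'ee_pos': array([ 186.80151249, -622.09929135,  221.66102835]), 'eef_rot': array([ 0.56767667, -0.56705454,  0.42249277, -0.42153554]), 'ft_force': array([ 0.21428276, -1.01562225, -0.80542306]), 'torque': array([-0.04040642, -0.00661835,  0.01624121]), 'width': 87.26952307812746}
side box_1 [([579, 177, 0], 0.89), ([598, -250, 2], 0.57)]
side lid_1_bar [([463, 189, 89], 0.83), ([598, -249, 1], 0.28)]
side lid_1_hinge [([647, 169, 87], 0.88), ([460, 190, 92], 0.72)]
side tape [([396, -15, -2], 0.65)]
side vial [([625, 4, 0], 0.88)]
side torch [([593, 468, 1], 0.71), ([642, -489, 2], 0.45)]
side tin [([644, -486, 2], 0.66)]
side cup [([430, -490, -3], 0.58)]
top box_1 [([600, -248, 3], 0.69), ([577, 178, 0], 0.64)]
top lid_1_bar [([457, 192, 86], 0.78)]
top lid_1_hinge [([647, 171, 87], 0.91)]
top tape [([395, -12, 0], 0.62)]
top vial [([621, 7, -1], 0.49)]
top torch [([592, 468, -3], 0.79)]
top tin [([643, -481, -1], 0.77)]
top cup [([430, -493, -1], 0.71), ([642, -484, 0], 0.18)]
wrist box_1 []
wrist lid_1_bar []
wrist lid_1_hinge []
wrist tape []
wrist vial []
wrist torch []
wrist tin []
wrist cup []
```

View pics/side0.png

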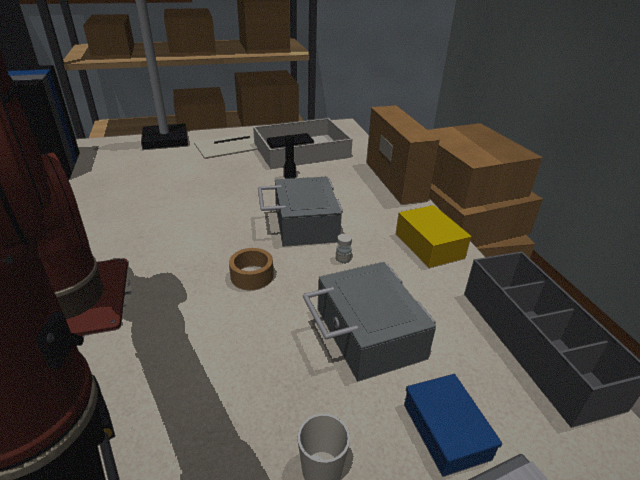

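View pics/top0.png

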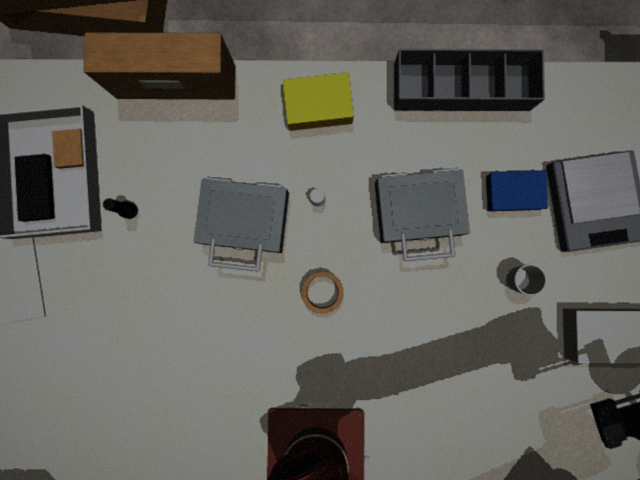

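View pics/wrist0.png

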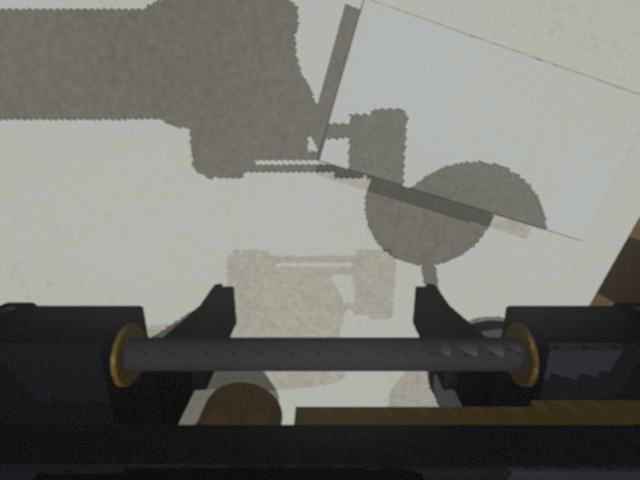

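The side view shows two boxes: the left one has its bar at about (268,198), the right one at about (330,315). In the top view the bars are at (236,267) and (428,257). I'll zoom in on the bars so I can triangulate them.

Run:
```python
import cv2,numpy as np
t=cv2.imread("pics/top0.png");s=cv2.imread("pics/side0.png")
def c(im,x,y,w,h,k): return cv2.resize(im[y:y+h,x:x+w],None,fx=k,fy=k,interpolation=cv2.INTER_CUBIC)
a=c(t,190,165,100,115,4);b=c(t,370,160,100,115,4)
cv2.imwrite("pics/ztop.png",np.hstack([a,b]))
a=c(s,250,170,70,75,5);b=c(s,295,275,70,75,5)
cv2.imwrite("pics/zside.png",np.hstack([a,b]))
```

```text
(no output)
```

View pics/ztop.png

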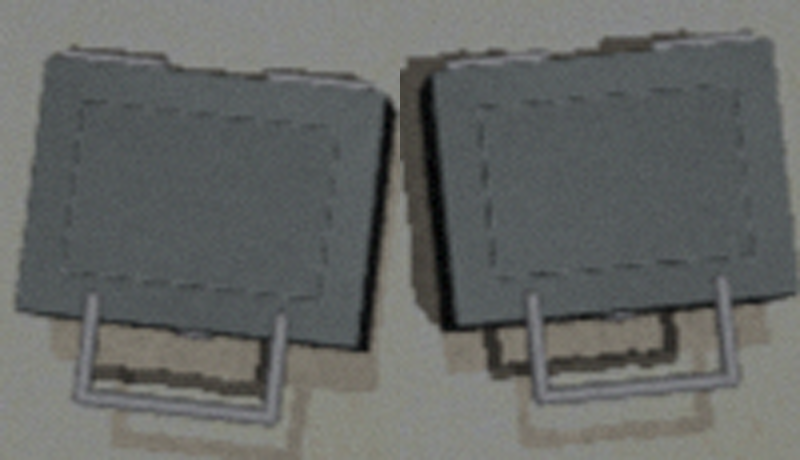

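View pics/zside.png

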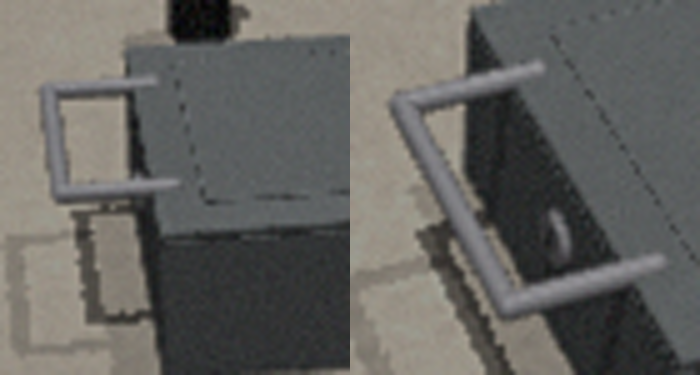

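```bash
cat > h.py <<'E'
from station import r,camera,nets
import cv2,numpy as np
from scipy.spatial.transform import Rotation as Ro
def P(d):
    K=np.array([[d["fx"],0,d["cx"]],[0,d["fy"],d["cy"]],[0,0,1]]);return K@np.c_[d["R"],d["t"]]
def tri(a,b,p,q):
    X=cv2.triangulatePoints(P(a),P(b),np.array(p,float).reshape(2,1),np.array(q,float).reshape(2,1))[:,0];return X[:3]/X[3]
def atz(d,p,z):
    v=d["R"].T@np.array([(p[0]-d["cx"])/d["fx"],(p[1]-d["cy"])/d["fy"],1]);c=-d["R"].T@d["t"];return c+v*(z-c[2])/v[2]
E
python3 - <<'E'
from h import *
t=camera("top");s=camera("side")
np.set_printoptions(precision=1,suppress=True)
for n,ps in dict(L=[((210.5,264),(259.4,188.4)),((258.5,268.75),(262.4,208))],R=[((405.25,259.25),(305.6,295.6)),((452.5,254.5),(326.6,335.8))]).items():
    e=[tri(t,s,*p) for p in ps]; m=(e[0]+e[1])/2;d=e[0]-e[1]
    print(n,e,"mid",m,"len",np.linalg.norm(d),"yaw",np.arctan2(-d[0],d[1]))
    e=[atz(t,p[0],90) for p in ps]; m=(e[0]+e[1])/2;d=e[0]-e[1]
    print("  top@90",m,np.linalg.norm(d),np.arctan2(-d[0],d[1]))
    e=[atz(s,p[1],90) for p in ps]; m=(e[0]+e[1])/2;d=e[0]-e[1]
    print("  side@90",m,np.linalg.norm(d),np.arctan2(-d[0],d[1]))
for c in("side","top"):
  for n in("lid_1_hinge","lid_1_bar","lid_2_bar","lid_2_hinge"):
    print(c,n,[(np.array(o["location"]),round(o["conf"],2)) for o in nets.place_of(c,n)])
q=r.state()["eef_rot"];print(Ro.from_quat(q,scalar_first=True).as_matrix())
E
```

```text
L [array([460.6, 247. ,  87.4]), array([450.2, 135. ,  91.9])] mid [455.4 191.   89.6] len 112.51827108202717 yaw -0.09182018126006308
  top@90 [454. 191.  90.] 111.6472646285633 -0.09026593140131113
  side@90 [457.5 189.8  90. ] 104.321994236181 -0.09162792654445048
R [array([ 475.4, -203.6,   88.6]), array([ 486.6, -312.6,   87.8])] mid [ 481.  -258.1   88.2] len 109.63087165603825 yaw 0.10250295311667687
  top@90 [ 479.4 -257.4   90. ] 109.51071306545595 0.10788777450293216
  side@90 [ 483.  -260.2   90. ] 109.73524633851821 0.091273929605064
side lid_1_hinge [(array([647. , 169. ,  84.5]), 0.91)]
side lid_1_bar [(array([461. , 189.7,  89.4]), 0.96)]
side lid_2_bar [(array([ 478.9, -256.3,   84.2]), 0.71)]
side lid_2_hinge [(array([ 676.8, -245.2,   89.9]), 0.64)]
top lid_1_hinge [(array([649.8, 172.9,  85.2]), 0.68)]
top lid_1_bar [(array([461.1, 190.7,  88. ]), 0.72)]
top lid_2_bar [(array([ 481.6, -256.9,   88.8]), 0.86)]
top lid_2_hinge [(array([ 677.3, -238.2,   93.7]), 0.56)]
[[ 0.3  0.   1. ]
 [-1.   0.   0.3]
 [ 0.  -1.   0. ]]
```

Both boxes now agree with the text: bar heights are 88–90 mm and bar lengths about 110 mm. The right bar is at (481,-258) with yaw 0.10. The left bar is at (457,190.5) with yaw -0.095. I'll go over the right bar first with the jaws part shut.

play_rows(
  rows=[
    {"x": 0.037, "y": 0.046, "z": 0, "ax": 0, "ay": 0, "az": 0.17, "gripper": -0.17},
    {"x": 0.074, "y": 0.091, "z": 0, "ax": 0, "ay": 0, "az": 0.34, "gripper": -0.17},
    {"x": 0.11, "y": 0.137, "z": 0, "ax": 0, "ay": 0, "az": 0.52, "gripper": -0.17},
    {"x": 0.147, "y": 0.182, "z": 0, "ax": 0, "ay": 0, "az": 0.69, "gripper": -0.17},
    {"x": 0.184, "y": 0.228, "z": 0, "ax": 0, "ay": 0, "az": 0.86, "gripper": -0.17},
  ],
  newtons=15,
)

```text
clock: 2.48
ee_pos: [372.0, -393.0, 222.8]
eef_rot: [-0.692, 0.692, -0.145, 0.145]
ft_force: [0.9, -0.8, 0.4]
width: 45.2
```

play_rows(
  rows=[
    {"x": 0.036, "y": 0.045, "z": 0, "ax": 0, "ay": 0, "az": 0.17, "gripper": -0.17},
    {"x": 0.072, "y": 0.09, "z": 0, "ax": 0, "ay": 0, "az": 0.34, "gripper": -0.17},
    {"x": 0.109, "y": 0.135, "z": -0.02, "ax": 0, "ay": 0, "az": 0.52, "gripper": -0.17},
    {"x": 0.109, "y": 0.135, "z": -0.04, "ax": 0, "ay": 0, "az": 0.52, "gripper": -0.17},
    {"x": 0.109, "y": 0.135, "z": -0.06, "ax": 0, "ay": 0, "az": 0.52, "gripper": -0.17},
  ],
)

```text
clock: 3.1
ee_pos: [480.5, -258.7, 162.1]
eef_rot: [-0.706, 0.706, 0.036, -0.036]
ft_force: [-0.1, -0.2, 0.5]
width: 36.3
```

Run:
```python
from h import *
s=r.state();print(s["ee_pos"],s["ft_force"],s["width"],s["qpos"]);R=Ro.from_quat(s["eef_rot"],scalar_first=True).as_matrix();print(R.round(3))
d=camera("wrist");cv2.imwrite("pics/w1.png",d["image"])
print([(o["location"],o["conf"]) for o in nets.place_of("wrist","lid_1_bar")])
# project estimated bar ends
T=np.linalg.inv(d["T_tool_cam"])
for p in([475.4,-203.6,89],[486.6,-312.6,89]):
    c=T@np.r_[R.T@(np.array(p)-s["ee_pos"]),1];print(d["fx"]*c[0]/c[2]+d["cx"],d["fy"]*c[1]/c[2]+d["cy"])
```

```text
[ 480.47668369 -258.7220286   162.05061801] [-0.12965247 -0.17126173  0.48079419] 36.28761577431687 [ 0.77050799  0.19096707 -0.40032097  1.78267062  0.08003984  1.18360361
  0.44923537]
[[ 0.995  0.    -0.103]
 [ 0.103 -0.     0.995]
 [ 0.    -1.    -0.   ]]
[]
326.6168102593584 170.23335323845942
326.1756773725641 324.89916245336207
```

View pics/w1.png

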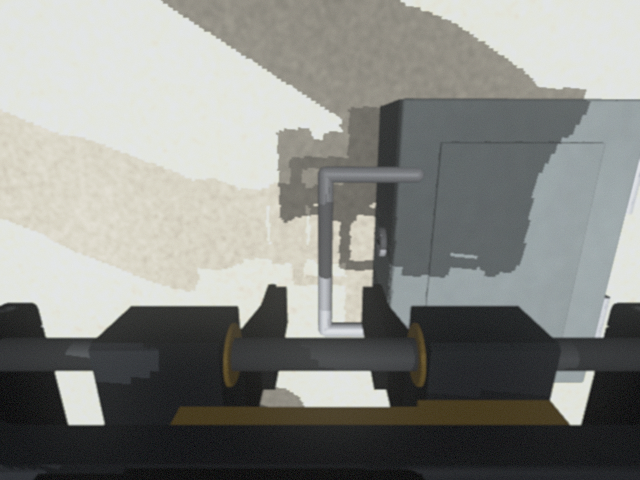

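The wrist view shows the bar upright at column 325, between the fingers (285–365). Its corners at rows 174 and 330 match the projection to within 4 px. I'll descend and close gently.

play_rows(
  rows=[
    {"x": 0, "y": 0, "z": -0.025, "gripper": -0.17},
    {"x": 0, "y": 0, "z": -0.05, "gripper": -0.17},
    {"x": 0, "y": 0, "z": -0.07, "gripper": -0.17},
    {"x": 0, "y": 0, "z": -0.085, "gripper": -0.17},
    {"x": 0, "y": 0, "z": -0.091, "gripper": -0.17},
  ],
)

```text
validation failed for argument at $.ro...
```

play_rows(
  rows=[
    {"x": 0, "y": 0, "z": 0, "gripper": -1},
    {"x": 0, "y": 0, "z": 0, "gripper": -1},
    {"x": 0, "y": 0, "z": 0, "gripper": -1},
    {"x": 0, "y": 0, "z": 0, "gripper": -1},
    {"x": 0, "y": 0, "z": 0, "gripper": -1},
  ],
  newtons=15,
)

```text
validation failed for argument at $.ro...
```

play_rows(
  rows=[
    {"x": 0, "y": 0, "z": -0.025, "ax": 0, "ay": 0, "az": 0, "gripper": -0.17},
    {"x": 0, "y": 0, "z": -0.05, "ax": 0, "ay": 0, "az": 0, "gripper": -0.17},
    {"x": 0, "y": 0, "z": -0.07, "ax": 0, "ay": 0, "az": 0, "gripper": -0.17},
    {"x": 0, "y": 0, "z": -0.085, "ax": 0, "ay": 0, "az": 0, "gripper": -0.17},
    {"x": 0, "y": 0, "z": -0.091, "ax": 0, "ay": 0, "az": 0, "gripper": -0.17},
  ],
)

```text
clock: 3.82
ee_pos: [479.9, -259.6, 71.3]
eef_rot: [0.706, -0.706, -0.035, 0.036]
ft_force: [0.9, 0.3, 0.7]
width: 36.1
```

play_rows(
  rows=[
    {"x": 0, "y": 0, "z": 0, "ax": 0, "ay": 0, "az": 0, "gripper": -1},
    {"x": 0, "y": 0, "z": 0, "ax": 0, "ay": 0, "az": 0, "gripper": -1},
    {"x": 0, "y": 0, "z": 0, "ax": 0, "ay": 0, "az": 0, "gripper": -1},
    {"x": 0, "y": 0, "z": 0, "ax": 0, "ay": 0, "az": 0, "gripper": -1},
    {"x": 0, "y": 0, "z": 0, "ax": 0, "ay": 0, "az": 0, "gripper": -1},
  ],
  newtons=15,
)

```text
clock: 4.45
ee_pos: [481.1, -259.6, 72.1]
eef_rot: [-0.706, 0.706, 0.037, -0.035]
ft_force: [4.6, -0.6, 0.5]
width: 9.3
```

Gripped, with 9.3 mm opening on the 10 mm bar. Now a gentle feel: up 4 mm.

play_rows(
  rows=[
    {"x": 0, "y": 0, "z": 0.001, "ax": 0, "ay": 0, "az": 0, "gripper": -1},
    {"x": 0, "y": 0, "z": 0.002, "ax": 0, "ay": 0, "az": 0, "gripper": -1},
    {"x": 0, "y": 0, "z": 0.003, "ax": 0, "ay": 0, "az": 0, "gripper": -1},
    {"x": 0, "y": 0, "z": 0.004, "ax": 0, "ay": 0, "az": 0, "gripper": -1},
    {"x": 0, "y": 0, "z": 0.004, "ax": 0, "ay": 0, "az": 0, "gripper": -1},
  ],
)

```text
clock: 5.08
ee_pos: [481.1, -259.5, 75.5]
eef_rot: [-0.706, 0.706, 0.037, -0.035]
ft_force: [9.2, -2.3, -7.3]
width: 9.6
```

play_rows(
  rows=[
    {"x": 0, "y": 0, "z": 0.001, "ax": 0, "ay": 0, "az": 0, "gripper": -1},
    {"x": 0, "y": 0, "z": 0.002, "ax": 0, "ay": 0, "az": 0, "gripper": -1},
    {"x": 0, "y": 0, "z": 0.003, "ax": 0, "ay": 0, "az": 0, "gripper": -1},
    {"x": 0, "y": 0, "z": 0.003, "ax": 0, "ay": 0, "az": 0, "gripper": -1},
    {"x": 0, "y": 0, "z": 0.003, "ax": 0, "ay": 0, "az": 0, "gripper": -1},
  ],
)

```text
clock: 5.7
ee_pos: [481.2, -259.5, 78.1]
eef_rot: [-0.706, 0.706, 0.037, -0.035]
ft_force: [9.1, -3.5, -11.1]
width: 9.3
```

The force grows about 1.5 N per mm, so the right box is locked. I'll put its lid down and let go.

play_rows(
  rows=[
    {"x": 0, "y": 0, "z": -0.003, "ax": 0, "ay": 0, "az": 0, "gripper": -1},
    {"x": 0, "y": 0, "z": -0.007, "ax": 0, "ay": 0, "az": 0, "gripper": -1},
    {"x": 0, "y": 0, "z": -0.007, "ax": 0, "ay": 0, "az": 0, "gripper": -0.17},
    {"x": 0, "y": 0, "z": -0.007, "ax": 0, "ay": 0, "az": 0, "gripper": -0.17},
    {"x": 0, "y": 0, "z": -0.007, "ax": 0, "ay": 0, "az": 0, "gripper": -0.17},
  ],
)

```text
clock: 6.32
ee_pos: [479.5, -259.5, 71.4]
eef_rot: [0.706, -0.706, -0.035, 0.036]
ft_force: [0.7, -0.4, -0.2]
width: 30.9
```

play_rows(
  rows=[
    {"x": 0, "y": 0, "z": 0.03, "ax": 0, "ay": 0, "az": 0, "gripper": -0.17},
    {"x": 0, "y": 0, "z": 0.08, "ax": 0, "ay": 0, "az": 0, "gripper": -0.17},
    {"x": 0, "y": 0, "z": 0.13, "ax": 0, "ay": 0, "az": 0, "gripper": -0.17},
    {"x": -0.002, "y": 0.05, "z": 0.14, "ax": 0, "ay": 0, "az": -0.02, "gripper": -0.17},
    {"x": -0.004, "y": 0.1, "z": 0.14, "ax": 0, "ay": 0, "az": -0.04, "gripper": -0.17},
  ],
)

```text
clock: 6.95
ee_pos: [476.3, -158.7, 212.8]
eef_rot: [-0.707, 0.707, 0.021, -0.02]
ft_force: [0.7, 0.7, 0.1]
width: 36.0
```

play_rows(
  rows=[
    {"x": -0.002, "y": 0.055, "z": 0, "ax": 0, "ay": 0, "az": -0.03, "gripper": -0.17},
    {"x": -0.005, "y": 0.11, "z": 0, "ax": 0, "ay": 0, "az": -0.06, "gripper": -0.17},
    {"x": -0.009, "y": 0.165, "z": 0, "ax": 0, "ay": 0, "az": -0.09, "gripper": -0.17},
    {"x": -0.012, "y": 0.22, "z": 0, "ax": 0, "ay": 0, "az": -0.12, "gripper": -0.17},
    {"x": -0.015, "y": 0.275, "z": 0, "ax": 0, "ay": 0, "az": -0.155, "gripper": -0.17},
  ],
)

```text
clock: 7.58
ee_pos: [460.5, 117.0, 211.7]
eef_rot: [-0.706, 0.707, -0.034, 0.034]
ft_force: [1.3, -0.9, -0.5]
width: 36.1
```

play_rows(
  rows=[
    {"x": -0.002, "y": 0.04, "z": 0, "ax": 0, "ay": 0, "az": 0, "gripper": -0.17},
    {"x": -0.004, "y": 0.075, "z": -0.01, "ax": 0, "ay": 0, "az": 0, "gripper": -0.17},
    {"x": -0.004, "y": 0.075, "z": -0.03, "ax": 0, "ay": 0, "az": 0, "gripper": -0.17},
    {"x": -0.004, "y": 0.075, "z": -0.05, "ax": 0, "ay": 0, "az": 0, "gripper": -0.17},
    {"x": -0.004, "y": 0.075, "z": -0.05, "ax": 0, "ay": 0, "az": 0, "gripper": -0.17},
  ],
)

```text
clock: 8.2
ee_pos: [455.9, 190.0, 160.4]
eef_rot: [-0.706, 0.707, -0.034, 0.032]
ft_force: [0.5, -0.3, 1.2]
width: 35.6
```

Run:
```python
from h import *
s=r.state();print(s["ee_pos"],s["ft_force"],s["width"],s["qpos"]);R=Ro.from_quat(s["eef_rot"],scalar_first=True).as_matrix();print(R.round(3))
d=camera("wrist");cv2.imwrite("pics/w2.png",d["image"])
T=np.linalg.inv(d["T_tool_cam"])
for p in([460.6,247,89],[450.2,135,89]):
    c=T@np.r_[R.T@(np.array(p)-s["ee_pos"]),1];print(d["fx"]*c[0]/c[2]+d["cx"],d["fy"]*c[1]/c[2]+d["cy"])
```

```text
[455.88999178 189.97381879 160.37111128] [ 0.47351414 -0.25982998  1.23546843] 35.56850590428947 [ 0.29415721  0.13297681 -0.82497138  1.88145692  0.10499892  1.1744752
 -0.66118614]
[[ 0.996 -0.003  0.094]
 [-0.094 -0.001  0.996]
 [-0.003 -1.    -0.001]]
324.551442243105 167.13975689157868
324.617436628742 327.09368337160026
```

View pics/w2.png

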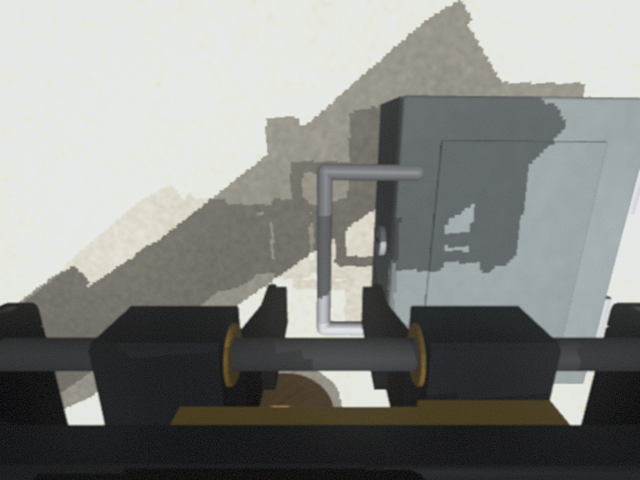

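The left bar stands upright at column 324 with corners at rows 172 and 328, centred between the fingers. Descend and grip.

play_rows(
  rows=[
    {"x": 0, "y": 0, "z": -0.025, "ax": 0, "ay": 0, "az": 0, "gripper": -0.17},
    {"x": 0, "y": 0, "z": -0.05, "ax": 0, "ay": 0, "az": 0, "gripper": -0.17},
    {"x": 0, "y": 0, "z": -0.07, "ax": 0, "ay": 0, "az": 0, "gripper": -0.17},
    {"x": 0, "y": 0, "z": -0.085, "ax": 0, "ay": 0, "az": 0, "gripper": -0.17},
    {"x": 0, "y": 0, "z": -0.09, "ax": 0, "ay": 0, "az": 0, "gripper": -0.17},
  ],
)

```text
clock: 8.88
ee_pos: [457.0, 190.4, 71.4]
eef_rot: [-0.706, 0.706, -0.033, 0.033]
ft_force: [0.5, 0.3, -0.4]
width: 36.3
```

play_rows(
  rows=[
    {"x": 0, "y": 0, "z": 0, "ax": 0, "ay": 0, "az": 0, "gripper": -1},
    {"x": 0, "y": 0, "z": 0, "ax": 0, "ay": 0, "az": 0, "gripper": -1},
    {"x": 0, "y": 0, "z": 0, "ax": 0, "ay": 0, "az": 0, "gripper": -1},
    {"x": 0, "y": 0, "z": 0, "ax": 0, "ay": 0, "az": 0, "gripper": -1},
    {"x": 0, "y": 0, "z": 0, "ax": 0, "ay": 0, "az": 0, "gripper": -1},
  ],
  newtons=15,
)

```text
clock: 9.5
ee_pos: [455.5, 190.8, 71.8]
eef_rot: [-0.706, 0.707, -0.034, 0.032]
ft_force: [-6.9, 0.2, 7.4]
width: 9.1
```

play_rows(
  rows=[
    {"x": 0, "y": 0, "z": 0.001, "ax": 0, "ay": 0, "az": 0, "gripper": -1},
    {"x": 0, "y": 0, "z": 0.002, "ax": 0, "ay": 0, "az": 0, "gripper": -1},
    {"x": 0, "y": 0, "z": 0.004, "ax": 0, "ay": 0, "az": 0, "gripper": -1},
    {"x": 0, "y": 0, "z": 0.006, "ax": 0, "ay": 0, "az": 0, "gripper": -1},
    {"x": 0, "y": 0, "z": 0.006, "ax": 0, "ay": 0, "az": 0, "gripper": -1},
  ],
)

```text
clock: 10.12
ee_pos: [455.7, 190.7, 77.2]
eef_rot: [-0.706, 0.706, -0.034, 0.032]
ft_force: [-5.1, 1.9, -2.1]
width: 9.0
```

play_rows(
  rows=[
    {"x": 0, "y": 0, "z": 0.001, "ax": 0, "ay": 0, "az": 0, "gripper": -1},
    {"x": 0, "y": 0, "z": 0.002, "ax": 0, "ay": 0, "az": 0, "gripper": -1},
    {"x": 0, "y": 0, "z": 0.003, "ax": 0, "ay": 0, "az": 0, "gripper": -1},
    {"x": 0, "y": 0, "z": 0.004, "ax": 0, "ay": 0, "az": 0, "gripper": -1},
    {"x": 0, "y": 0, "z": 0.004, "ax": 0, "ay": 0, "az": 0, "gripper": -1},
  ],
)

```text
clock: 10.75
ee_pos: [456.0, 190.7, 81.3]
eef_rot: [-0.706, 0.706, -0.034, 0.033]
ft_force: [-4.9, 1.6, -1.2]
width: 9.2
```

The force stays at 1–2 N while the bar rises 10 mm, so the left box is unlocked. I'll now follow the arc about its hinge.

play_rows(
  rows=[
    {"x": 0.0014, "y": -0.0001, "z": 0.0136, "ax": 0, "ay": 0, "az": 0, "gripper": -1},
    {"x": 0.0038, "y": -0.0004, "z": 0.027, "ax": 0, "ay": 0, "az": 0, "gripper": -1},
    {"x": 0.0071, "y": -0.0007, "z": 0.0402, "ax": 0, "ay": 0, "az": 0, "gripper": -1},
    {"x": 0.0113, "y": -0.0011, "z": 0.0532, "ax": 0, "ay": 0, "az": 0, "gripper": -1},
    {"x": 0.0165, "y": -0.0015, "z": 0.0659, "ax": 0, "ay": 0, "az": 0, "gripper": -1},
  ],
)

```text
clock: 11.38
ee_pos: [472.1, 189.0, 148.5]
eef_rot: [-0.706, 0.707, -0.034, 0.032]
ft_force: [-8.5, -0.4, 0.5]
width: 9.3
```

play_rows(
  rows=[
    {"x": 0.005, "y": -0.0006, "z": 0.0123, "ax": 0, "ay": 0, "az": 0, "gripper": -1},
    {"x": 0.0115, "y": -0.0012, "z": 0.0241, "ax": 0, "ay": 0, "az": 0, "gripper": -1},
    {"x": 0.019, "y": -0.0019, "z": 0.0354, "ax": 0, "ay": 0, "az": 0, "gripper": -1},
    {"x": 0.0274, "y": -0.0027, "z": 0.0461, "ax": 0, "ay": 0, "az": 0, "gripper": -1},
    {"x": 0.0366, "y": -0.0036, "z": 0.0562, "ax": 0, "ay": 0, "az": 0, "gripper": -1},
  ],
)

```text
clock: 12.0
ee_pos: [508.8, 185.3, 205.5]
eef_rot: [-0.706, 0.707, -0.034, 0.032]
ft_force: [-12.5, -0.6, 8.9]
width: 9.5
```

play_rows(
  rows=[
    {"x": 0.0085, "y": -0.0009, "z": 0.0105, "ax": 0, "ay": 0, "az": 0, "gripper": -1},
    {"x": 0.0188, "y": -0.0019, "z": 0.0192, "ax": 0, "ay": 0, "az": 0, "gripper": -1},
    {"x": 0.0298, "y": -0.0029, "z": 0.0274, "ax": 0, "ay": 0, "az": 0, "gripper": -1},
    {"x": 0.0396, "y": -0.0039, "z": 0.0338, "ax": 0, "ay": 0, "az": 0, "gripper": -1},
    {"x": 0.043, "y": -0.0042, "z": 0.036, "ax": 0, "ay": 0, "az": 0, "gripper": -1},
  ],
)

```text
clock: 12.62
ee_pos: [554.0, 180.7, 241.1]
eef_rot: [-0.706, 0.706, -0.033, 0.034]
ft_force: [-5.2, -1.8, 4.9]
width: 9.2
```

Run:
```python
from h import *
s=r.state();print(s["clock"],s["ee_pos"],s["ft_force"],s["torque"],s["width"])
for c in("side","top","wrist"):
    d=camera(c);cv2.imwrite(f"pics/{c}3.png",d["image"])
    for n in("lid_1_bar","lid_1_hinge","tape","vial","torch","tin","cup"):
        print(c,n,[( [round(v) for v in o["location"]],round(o["conf"],2)) for o in nets.place_of(c,n)])
```

```text
12.625 [554.04158609 180.67684827 241.14321043] [-5.20233806 -1.78763675  4.9281547 ] [-0.47674447  1.0979251  -0.06680868] 9.221402723031595
side lid_1_bar [([559, 181, 258], 0.69)]
side lid_1_hinge [([650, 172, 85], 0.94)]
side tape [([396, -12, -4], 0.85), ([557, 178, 256], 0.67)]
side vial [([624, 3, 0], 0.97)]
side torch [([592, 468, -1], 0.73)]
side tin [([642, -487, 3], 0.8)]
side cup [([432, -489, -2], 0.79)]
top lid_1_bar []
top lid_1_hinge [([651, 172, 87], 0.7)]
top tape [([393, -13, 1], 0.67)]
top vial [([622, 5, -1], 0.71), ([594, 468, -2], 0.58)]
top torch [([591, 469, -3], 0.58)]
top tin [([642, -482, 0], 0.74)]
top cup [([432, -490, -2], 0.68)]
wrist lid_1_bar [([552, 182, 252], 0.78)]
wrist lid_1_hinge [([656, 171, 88], 0.65)]
wrist tape []
wrist vial []
wrist torch []
wrist tin []
wrist cup []
```

View pics/side3.png

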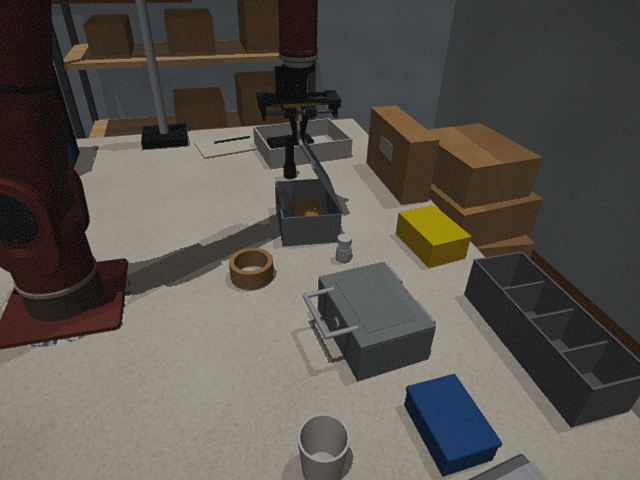

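View pics/top3.png

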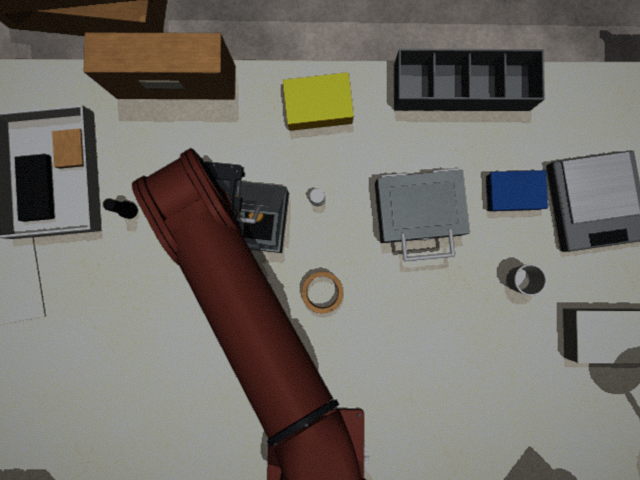

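View pics/wrist3.png

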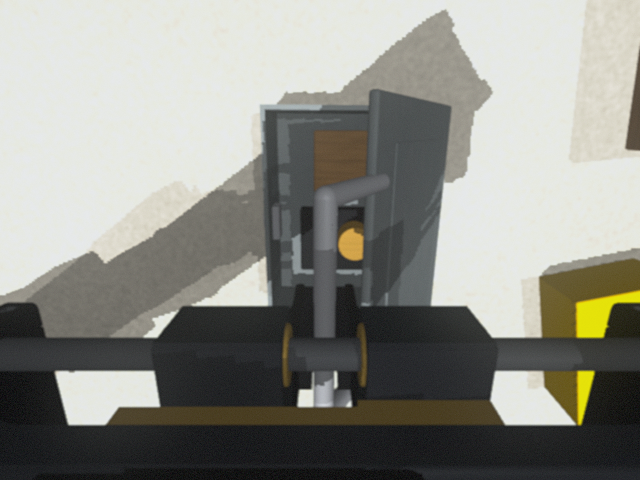

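The side view shows the left lid open with the gripper on its bar at (300,120). The right bar is back at (330,315), and the loose things haven't moved. One settling call, then the final checks.

play_rows(
  rows=[
    {"x": 0, "y": 0, "z": 0, "ax": 0, "ay": 0, "az": 0, "gripper": -1},
    {"x": 0, "y": 0, "z": 0, "ax": 0, "ay": 0, "az": 0, "gripper": -1},
    {"x": 0, "y": 0, "z": 0, "ax": 0, "ay": 0, "az": 0, "gripper": -1},
    {"x": 0, "y": 0, "z": 0, "ax": 0, "ay": 0, "az": 0, "gripper": -1},
    {"x": 0, "y": 0, "z": 0, "ax": 0, "ay": 0, "az": 0, "gripper": -1},
  ],
)

```text
clock: 14.45
ee_pos: [553.4, 180.7, 240.8]
eef_rot: [-0.706, 0.707, -0.033, 0.034]
ft_force: [-4.8, -1.4, 5.4]
width: 9.3
```

Run:
```python
from h import *
s=r.state();print(s["clock"],s["ee_pos"],s["ft_force"],s["width"],abs(s["qd"]).max())
R=Ro.from_quat(s["eef_rot"],scalar_first=True).as_matrix()
h=np.array([651,171.5,86]);b=s["ee_pos"]-19*R[:,1];v=b-h
print("bar",b,"radius",np.linalg.norm(v[[0,2]]),"angle",np.arctan2(v[2],np.hypot(*v[:2]))-.02,"from x only",np.arccos(np.hypot(*v[:2])/195)-.02)
d=camera("side");a=cv2.imread("pics/side0.png")
x=cv2.absdiff(d["image"],a)[270:360,295:440];print("right box diff mean/max",x.mean(),x.max())
# visible bar end (far, y+) in wrist: free edge of lid in side view
cv2.imwrite("pics/z4.png",cv2.resize(d["image"][80:260,230:380],None,fx=4,fy=3.3,interpolation=cv2.INTER_CUBIC))
for th in(0.93,1.0,1.047,1.1,1.165): # lid right-front corner at 150mm along the lid, y -100
    u=np.array([-.9955,.094,0]);w=np.array([-.094,-.9955,0])
    for L in(152,):
        X=h+w*100+L*(u*np.cos(th)+np.array([0,0,1])*np.sin(th));c=d["R"]@X+d["t"];print(th,d["fx"]*c[0]/c[2]+d["cx"],d["fy"]*c[1]/c[2]+d["cy"])
```

```text
14.45 [553.40279353 180.71744923 240.77913453] [-4.77279249 -1.42689394  5.38021593] 9.320068558982612 0.001992164293108536
bar [553.38562794 180.72821595 259.77912373] radius 199.31821160459728 angle 1.0371014545525297 from x only 1.0239399563917386
right box diff mean/max 2.953690932311622 24
0.93 306.2691306079923 171.71793254357885
1.0 310.0219664303289 169.13268305595744
1.047 312.64483651739135 167.5233725355916
1.1 315.69187101116574 165.837506669527
1.165 319.54323158987035 163.9654051108701
```

View pics/z4.png

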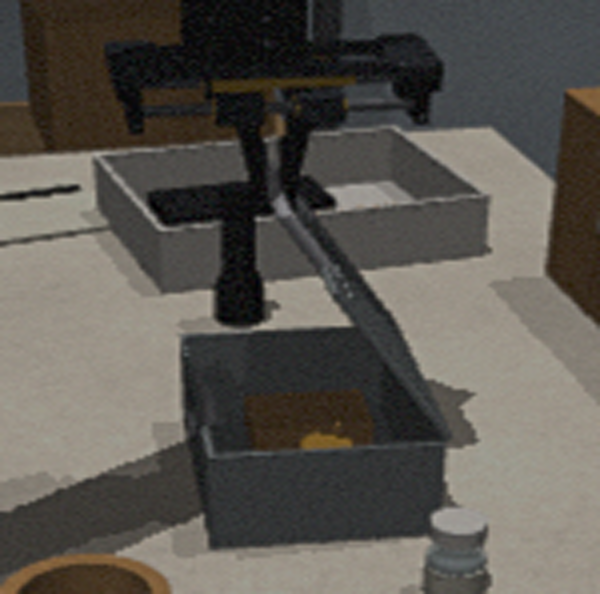

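```bash
python3 -c "
from station import r
print(r.job_done()); print(r.state()['ee_pos'],r.state()['width'])"
```

```text
the job is handed in; nothing more can be done
None
the job is handed in; nothing more can be done
```

The left box (y about +178 mm) is the unlocked one. Its lid was at about 60 degrees with the gripper still holding the bar, motionless, when I handed the job in at about 14.5 s of the 50 s allowed.

- **Right box (locked):** I pinched its bar and raised it about 7 mm. The force grew about 1.5 N per mm, to 11 N, so I set it down and let go. That is well short of the 20 mm at which the catch bends.
- **Left box (unlocked):** it gave only 1–2 N while the bar rose 10 mm. I then followed the arc about the hinge to the hold.

**Last checks:**
- **Lid angle:** arm pose and hinge position give 1.02–1.04 rad (58.5–59.5 degrees).
- **Hold:** the bar is still in the fingers at 9.3 mm opening, and joint speeds are below 0.002 rad/s.
- **Right lid:** it looks the same in the side view as at the start.
- **Loose things:** all were within about 4 mm of their first positions, before a final call that only held the pose.

**What disagreed:**
- The bar's measured radius came out at 199 mm instead of 195.
- The lid corner in the side picture sits about 3–4 px from where I expected it. Its column suggests about 1.1 rad and its row nearer 0.95, both inside the allowed range.
- About 7 N of sideways and upward load remains on the gripper, because the path ran slightly inside the true arc.

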